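Open the wide extraction port fully and start the extractor

TASK

Before sanding, push the damper lever of the wide extraction port from shut, past its half-open notch, all the way to the fully open stop, without forcing it or gripping it. Only when it is fully open, press the button on the remote where it lies, let it spring back, and leave the remote on the bench; the narrow port's lever stays shut and the other things on the bench stay where they are.

Things in the scene. Friction and masses are not known exactly. Their poses are not given: they have to be found in the camera images.
- wide_port: The wide extraction port, bare metal, fixed to the bench: a horizontal pipe 100 mm across with a round bell mouth 120 mm across; behind, an elbow goes down through the bench. 290 mm long, 148 mm high without the lever's tab. Origin on the bench under the lever's vertical pivot axis; x runs from the mouth (x = -140 mm) back along the pipe, z up.
- wide_tab (a point): Centre of the black upright tab at the end of the wide port's lever, 100 mm from the pivot: a flat plate 40 mm long (80 to 120 mm from the pivot), 6 mm thick in the direction of travel, 45 mm high. It stands on the flat lever arm, whose top is 22.5 mm below this point; a quadrant plate with three notches lies just under the arm. The point's x points to the pivot, z up.
- narrow_port: The narrow extraction port, bare metal, fixed to the bench: a horizontal pipe 63 mm across with a round bell mouth 84 mm across; behind, an elbow goes down through the bench. 290 mm long, 116 mm high without the lever's tab. Origin on the bench under the lever's vertical pivot axis; x runs from the mouth (x = -140 mm) back along the pipe, z up.
- narrow_tab (a point): Centre of the black upright tab at the end of the narrow port's lever, 100 mm from the pivot: a flat plate 40 mm long (80 to 120 mm from the pivot), 6 mm thick in the direction of travel, 45 mm high. It stands on the flat lever arm, whose top is 22.5 mm below this point; a quadrant plate with three notches lies just under the arm. The point's x points to the pivot, z up.
- wide_lever (a joint): Lever angle (rad): 0 shut, 0.55 half-open notch, 1.1 fully open, rigid stops at both ends. At angle a the tab lies from the pivot towards (-cos(a-0.55), -sin(a-0.55)) in the port's x, y: opening, it crosses the front from +y to -y, counter-clockwise from above. A spring holds it in each notch: about 6 to 8 N at the tab gets it out, and past half-way it snaps to the next.
- narrow_lever (a joint): Angle of the narrow port's lever, same layout and values as the wide one; it starts shut (0) and is to stay so.
- remote: The extractor's loose radio remote lying on the bench: grey box 140 x 66 x 26 mm, 0.5 kg, with one round push button. Origin at the centre of its underside, z up, x along its length. The button is 20 mm from the centre towards -x.
- start_top (a point): Centre of the top face of the remote's push button (30 mm across, stands 48 mm above the bench when not pressed).
- start (a joint): Travel of the remote's button (m): 0 out, 0.006 fully pressed (about 5 N); it springs back. Pressed counts from 0.004.
- sanding_block: loose cork sanding block 115 x 65 x 30 mm; bystander, leave it where it is.
- glue: loose white glue bottle, 56 mm across, 100 mm tall; bystander, leave it where it is.
- wax_tin: loose round tin, 72 mm across, 50 mm tall; bystander, leave it where it is.
- bench_brush: loose hand brush lying down near the robot; bystander, leave it where it is.
- offcut: loose L-shaped dark wood offcut, 18 mm thick; bystander, leave it where it is.
- clamp: loose steel bar clamp lying down, 280 mm long; bystander, leave it where it is.
- mug: loose white mug, 80 mm across, 90 mm tall; bystander, leave it where it is.

How it is judged:
By the outcome, as a careful person would: the job done as asked, in the order asked, and still so for the second after the job is handed in, with the robot touching nothing.
It also fails if it takes over 58 s, if anything falls off the work surface, if the arm or the gripper's body presses on something with over 40 N, if the wrist force passes 120 N, or if a joint passes its speed limit or range.

ROBOT

A 6-joint arm with a two-finger parallel gripper is mounted at the origin on the work surface. World frame = base frame: x ahead of the robot, y to its left, z up, the work surface at z = 0. Lengths are in m, angles in rad, forces in N, time in s.
With the tool pointing down it reaches from about 0.25 to 0.725 m from the base axis. Payload 4 kg.
Tool frame: the origin (TCP) lies on the front face of the gripper's body, between the roots of the fingers; the fingertips stand 73 mm ahead of it and the grasp point (between the pads) lies bot.tcp_to_grasp ahead of it (bot.tcp_to_grasp is the distance from the TCP to the grasp point, in m); z points along the fingers, y is the line along which they close (so a half turn about z gives the same grasp; the last joint's range is limited). The gripper opens to 85 mm and grips with 20 to 120 N. Pads are 22 mm wide; open, the fingers measure 114 mm over their backs; the gripper's body (76 mm by 85 mm) begins 54 mm behind the grasp point. The pads swing forward as they close: fully open they stand 13 mm farther back than shut.
Start: joints at [-1.248, 0.241, 0.005, 1.335, 0, 1.571], TCP at [0.159, -0.474, 0.304] pointing down, gripper open.
Joint ranges: [-2.72, 2.72], [-1.05, 1.87], [-1.09, 1.28], [-1.99, 2.15], [-1.42, 1.44], [-3.14, 3.14]. Speed limits (rad/s): [2.79, 2.79, 3.14, 3.14, 3.14, 3.14].

INTERFACE

Orientations are given as a unit quaternion [x, y, z, w].
In Python, from workcell import bot gives the robot as it stands.
- The arm moves only by the shell command python3 -m jog 'ROWS' [OPENING]. ROWS is JSON, one flat list of numbers, 6 for each row, row after row: the shift along the world's x, y, z scaled (see below), then the turn, a rotation vector about the world's x, y, z scaled (see below). In form: [tx, ty, tz, wx, wy, wz, tx, ty, tz, wx, wy, wz, ...]. A call has 1 to 10 rows; each row is the pose to reach, as a shift and turn from the pose commanded when the call began; what a row does not reach only later rows make up. The controller multiplies each number of a shift by 800 mm and each number of a turn by 2 rad. A row lasts 1/12 s, in which the tool goes at most 41.7 mm and 7.16 degrees, less where a joint would pass 70% of its speed; a pose out of reach is approached as far as the arm can. A call with a number of a shift or a turn outside -1 to 1 is refused whole. A call with a gripper value outside its range is refused whole. OPENING is the opening, from -1 (shut) to 1 (fully open), set as the call begins (- or left out, the last holds). The fingers move at their own pace and stop on an object; the grip force is fixed at half the most. Time passes only in rows, so rows that repeat a pose let the fingers close. It gives the time, the measured TCP pose, the force, the opening and the grip force at its end, in the units of the state.
- bot.get_obs(): the state, without advancing time (a new reading comes with each control period).
- bot.camera(name): name is "side" or "top" or "wrist"; returns (picture, depth): 480x640x3 uint8, red, green, blue; 480x640 float32, m along the optical axis (not along the pixel's ray), 0 where there is no reading.
- bot.calibration(name): a dict with "intrinsics" (3x3 intrinsics, pixels), "pose" (4x4, takes a point from camera to world coordinates). Camera axes: x right, y up, looking along -z (the intrinsics and any distortion apply to the point x, -y, -z); pixel columns grow to the right and rows downward; lengths in m; the calibration is good to about 2 mm. A picture is of the moment at which its call begins: read the wrist's pose just before it. calibration takes no time and is no camera call; for the wrist camera it gives the pose at the moment of the call.
- bot.job_done(): hands the job in; it is judged then, once.
Trained networks look in the newest picture that a camera, given by its name, has taken for a name from the list of things; names that differ only in an ending like _2 or _b are one class to them, and where a whole thing is asked for, a point or a joint stands for the part that bears it (a point fixed in the world has none). Each returns a list of dicts, best first, with "confidence" (0 to 1); they miss things now and then, are a little off and sometimes report something else, mostly with a low value. They report only what shows in the picture. A call takes as long as a camera call.
- bot.find_in(label, camera): "at" ([x, y, z] in m, in the coordinates of the camera as it stood for that picture, good to about 4 mm: the middle of the surface that is visible of it).
- bot.tip_of(label, camera): "at" ([x, y, z] in m, in the coordinates of the camera as it stood for that picture, good to about 4 mm: a listed point, or the origin of a listed thing).
The state is a dict: "clock": time; "joint_pos": joint angles; "joint_vel": joint speeds; "tau": joint torques, N m; "eef_pos": TCP position; "tool_rot": TCP orientation; "ft_force": force on the tool from outside, world axes, zero at the start; "ft_torque": the same for the moment, N m; "grip_width": finger opening in m; "grasp_force": force on a finger pad.
Only numpy, scipy, OpenCV 4.12 (cv2) and the standard library are available. Lean on these libraries where they do the work, as an engineer would, in place of code of your own. Each camera call takes 0.05 s, during which the arm holds its last target. There are 200 camera calls.

## Working session

There is one attempt and no reset: what is moved stays moved. The work goes in short steps, Python scripts to look and compute and a shell command to move; the robot and the scene stay as the last step left them, time stands still between calls to the robot, and variables do not carry over. Pictures are saved under pics/ and viewed, at most 10 in all, crops included, and the job is handed in when it is done.

```bash
mkdir -p pics; cat > h.py <<'E'
from workcell import bot
import numpy as np, cv2
def w(p,cam):
    T=np.array(bot.calibration(cam)["pose"]); return T[:3,:3]@np.array(p)+T[:3,3]
def snap(cam,fn):
    im,d=bot.camera(cam); cv2.imwrite("pics/"+fn,im[:,:,::-1]); return im,d
def px(u,v,d,cam):
    K=np.array(bot.calibration(cam)["intrinsics"]); z=d[v,u]
    return w([(u-K[0,2])/K[0,0]*z,-(v-K[1,2])/K[1,1]*z,-z],cam)
E
python3 - <<'E'
from h import *
np.set_printoptions(precision=4,suppress=True)
for c in ["top","side"]:
    snap(c,c+"0.png")
    for l in ["wide_port","wide_tab","narrow_port","narrow_tab","remote","start_top","glue","mug","wax_tin","sanding_block","clamp","offcut","bench_brush"]:
        for r in bot.tip_of(l,c)[:2]: print(c,l,round(r["confidence"],2),w(r["at"],c))
o=bot.get_obs();print(o["clock"],o["eef_pos"],o["tool_rot"],bot.tcp_to_grasp)
E
```

```text
top wide_port 0.87 [0.6612 0.2382 0.0028]
top narrow_port 0.61 [ 0.6042 -0.2419 -0.0044]
top narrow_tab 0.81 [ 0.531  -0.1788  0.1351]
top narrow_tab 0.21 [0.5745 0.2917 0.1682]
top remote 0.85 [ 0.5994  0.0141 -0.0008]
top start_top 0.5 [ 0.5842 -0.003   0.0469]
top start_top 0.3 [ 0.3495 -0.3026 -0.0038]
top glue 0.6 [ 0.7124  0.0048 -0.002 ]
top mug 0.56 [0.4998 0.4482 0.0023]
top wax_tin 0.53 [ 0.7133  0.002  -0.0027]
top sanding_block 0.89 [0.4599 0.0062 0.0016]
top clamp 0.74 [ 0.5352 -0.5279 -0.0055]
top offcut 0.94 [ 0.325   0.162  -0.0019]
top bench_brush 0.62 [ 0.3467 -0.1222 -0.0033]
side wide_port 0.57 [0.6649 0.2381 0.0018]
side wide_port 0.33 [ 0.6082 -0.2508  0.0071]
side wide_tab 0.65 [0.5744 0.2871 0.1729]
side wide_tab 0.4 [ 0.593   0.0139 -0.0002]
side narrow_port 0.59 [ 0.6088 -0.2512  0.0079]
side narrow_tab 0.78 [ 0.53   -0.1801  0.1418]
side remote 0.94 [ 0.5923  0.0145 -0.0015]
side start_top 0.48 [ 0.5834 -0.0082  0.0515]
side mug 0.7 [0.499  0.4468 0.0017]
side wax_tin 0.89 [ 0.3447 -0.3044  0.002 ]
side sanding_block 0.63 [0.4592 0.0088 0.003 ]
side clamp 0.81 [ 0.5252 -0.5311  0.0064]
side offcut 0.8 [0.3233 0.1631 0.0014]
side offcut 0.41 [ 0.53   -0.5341  0.0054]
side bench_brush 0.81 [ 0.3419 -0.1263  0.0073]
side bench_brush 0.66 [ 0.606  -0.2508  0.0085]
1.4 [ 0.1586 -0.4742  0.3039] [ 0.987   0.1607 -0.      0.    ] 0.0539
```

View pics/top0.png

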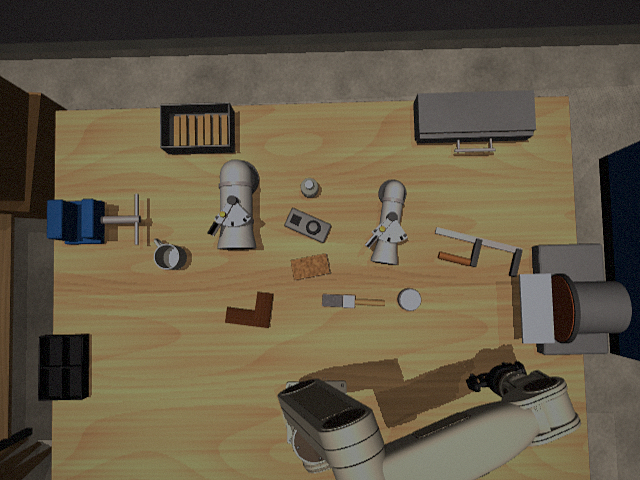

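View pics/side0.png

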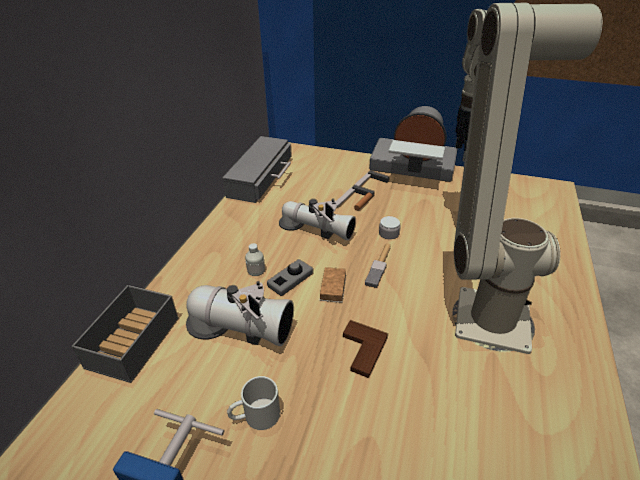

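The top view shows the wide port on the left, with its lever around (222,222) and pivot around (233,202). The remote is at (308,226) with its button at about (313,227), and the narrow port is on the right. The side view agrees. The tab fits the given geometry: z is about 0.171, it lies about 100 mm from the pivot, and the port yaw is close to 0. Next I move to a near view.

```bash
python3 -m jog '[0.2,0.46,0.07,0,0,-0.42,0.2,0.46,0.07,0,0,-0.42,0.2,0.46,0.07,0,0,-0.42,0.2,0.46,0.07,0,0,-0.42,0.2,0.46,0.07,0,0,-0.42,0.2,0.46,0.07,0,0,-0.42,0.2,0.46,0.07,0,0,-0.42,0.2,0.46,0.07,0,0,-0.42,0.2,0.46,0.07,0,0,-0.42,0.2,0.46,0.07,0,0,-0.42]' -1
python3 -m jog '[0.2,0.46,0,0,0,0,0.2,0.46,0,0,0,0,0.2,0.46,0,0,0,0,0.2,0.46,0,0,0,0,0.2,0.46,0,0,0,0,0.2,0.46,0,0,0,0,0.2,0.46,0,0,0,0,0.2,0.46,0,0,0,0,0.2,0.46,0,0,0,0,0.2,0.46,0,0,0,0]'
python3 - <<'E'
from h import *
np.set_printoptions(precision=4,suppress=True)
c="wrist"
snap(c,"w1.png")
for l in ["wide_port","wide_tab"]:
    for r in bot.tip_of(l,c)[:2]: print(c,l,round(r["confidence"],2),w(r["at"],c))
o=bot.get_obs();print(o["clock"],o["eef_pos"],o["tool_rot"],o["grip_width"],bot.calibration(c)["pose"])
E
```

```text
clock: 2.23
eef_pos: [0.2969, -0.1492, 0.3573]
tool_rot: [0.971, -0.237, 0.003, -0.012]
ft_force: [-0.1, -0.0, 0.0]
grip_width: 0.0001
grasp_force: 0.0
clock: 3.07
eef_pos: [0.2928, -0.1305, 0.3563]
tool_rot: [0.974, -0.226, 0.006, -0.026]
ft_force: [0.6, -0.1, -0.1]
grip_width: 0.0001
grasp_force: 0.0
3.2167 [ 0.293  -0.1304  0.3564] [ 0.9738 -0.226   0.0057 -0.0261] -0.0001377426802262758 [[-0.4395  0.8664  0.2371  0.3572]
 [-0.8966 -0.4073 -0.1736 -0.1665]
 [-0.0538 -0.2889  0.9558  0.4265]
 [ 0.      0.      0.      1.    ]]
```

View pics/w1.png

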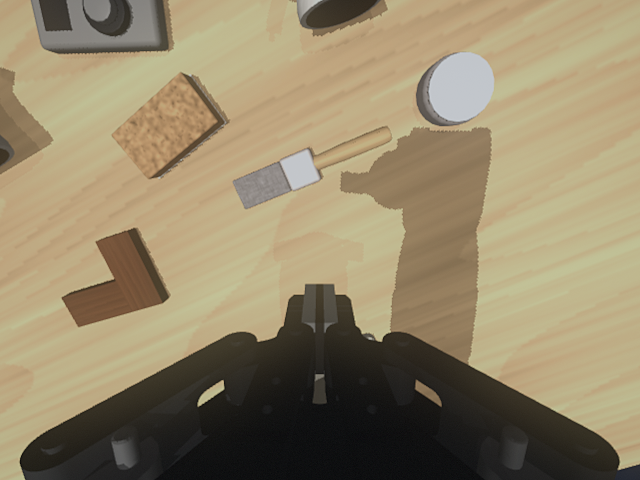

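The wrist camera looks down and forward past the closed fingers at the brush, block and remote. The second call barely moved the arm, so I check the joints.

```bash
python3 - <<'E'
from h import *
o=bot.get_obs();print(np.round(o["joint_pos"],3),np.round(o["joint_vel"],3),np.round(o["tau"],1))
E
```

```text
[-0.457 -0.14  -0.265  1.447  0.053  3.141] [ 0.002  0.002  0.002  0.    -0.001 -0.   ] [ -0.  -18.8  25.7   0.    0.2   0. ]
```

```bash
cat >> h.py <<'E'
from scipy.spatial.transform import Rotation as Ro
def to(p,yaw):
    o=bot.get_obs(); R=Ro.from_quat(o["tool_rot"]); T=Ro.from_euler("z",yaw)*Ro.from_euler("x",np.pi)
    print("shift",np.round((np.array(p)-o["eef_pos"])/.8,4),"turn",np.round((T*R.inv()).as_rotvec()/2,4))
E
python3 -c "
from h import *
to([.44,.12,.36],1.05);to([.44,.12,.36],.3)"
```

```text
shift [0.1838 0.3129 0.0045] turn [-0.028  -0.009   0.7529]
shift [0.1838 0.3129 0.0045] turn [-0.0273  0.0018  0.378 ]
```

```bash
python3 -m jog '[0.0,0.0,0.0,-0.0273,0.0018,0.378,0.1,0.15,0,-0.0273,0.0018,0.378,0.1838,0.3129,0.0045,-0.0273,0.0018,0.378,0.1838,0.3129,0.0045,-0.0273,0.0018,0.378,0.1838,0.3129,0.0045,-0.0273,0.0018,0.378,0.1838,0.3129,0.0045,-0.0273,0.0018,0.378,0.1838,0.3129,0.0045,-0.0273,0.0018,0.378,0.1838,0.3129,0.0045,-0.0273,0.0018,0.378,0.1838,0.3129,0.0045,-0.0273,0.0018,0.378,0.1838,0.3129,0.0045,-0.0273,0.0018,0.378]'
python3 -m jog '[0,0,0,0,0,0.375,0,0,0,0,0,0.375,0,0,0,0,0,0.375,0,0,0,0,0,0.375,0,0,0,0,0,0.375,0,0,0,0,0,0.375,0,0,0,0,0,0.375]'
python3 - <<'E'
from h import *
np.set_printoptions(precision=4,suppress=True)
c="wrist"
snap(c,"w2.png")
for l in ["wide_port","wide_tab","start_top"]:
    for r in bot.tip_of(l,c)[:2]: print(c,l,round(r["confidence"],2),w(r["at"],c))
o=bot.get_obs();print(o["clock"],o["eef_pos"],o["tool_rot"],o["joint_pos"])
to([.617,.336,.36],1.05)
E
```

```text
clock: 4.05
eef_pos: [0.4405, 0.1218, 0.359]
tool_rot: [0.988, 0.151, -0.001, 0.0]
ft_force: [-0.6, -0.5, -0.4]
grip_width: 0.0001
grasp_force: 0.0
clock: 4.63
eef_pos: [0.4394, 0.1186, 0.3603]
tool_rot: [0.865, 0.501, -0.0, 0.0]
ft_force: [-0.0, 0.9, 0.1]
grip_width: -0.0002
grasp_force: 0.0
wrist wide_port 0.77 [ 0.662   0.2341 -0.0006]
wrist wide_port 0.49 [ 0.4592  0.0175 -0.0025]
wrist start_top 0.87 [ 0.5809 -0.0034  0.0469]
4.8333 [0.4398 0.1193 0.3602] [0.8661 0.4998 0.     0.0001] [ 0.265   0.134   0.0187  1.4554 -0.0002  2.3598]
shift [ 0.2216  0.2709 -0.0002] turn [0.0001 0.0001 0.0016]
```

View pics/w2.png

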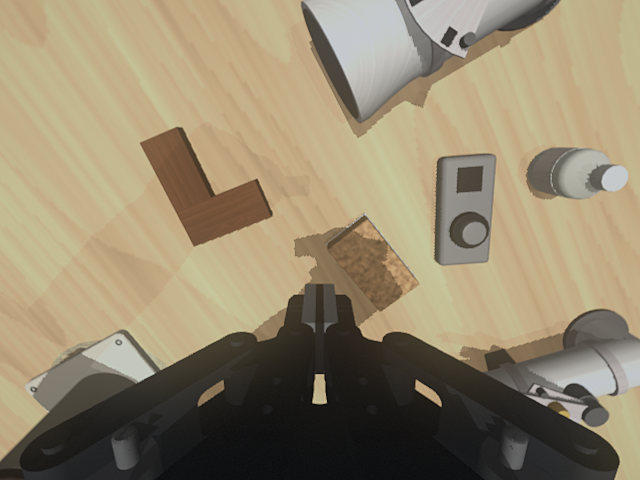

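The view shows the wide port at the upper right, with its mouth at about (340,55) and the quadrant plate at about (445,25). The remote's button is at (470,231). The pivot is consistent at about (0.662, 0.236). Next I go to just behind the shut tab, then descend.

```bash
python3 -m jog '[0.1925,0.2475,0,0,0,0,0.1925,0.2475,0,0,0,0,0.1925,0.2475,0,0,0,0,0.1925,0.2475,0,0,0,0,0.1925,0.2475,0,0,0,0,0.1925,0.2475,0,0,0,0,0.1925,0.2475,0,0,0,0,0.1925,0.2475,0,0,0,0]'
python3 -m jog '[0,0,-0.04,0,0,0,0,0,-0.08,0,0,0,0,0,-0.12,0,0,0,0,0,-0.159,0,0,0,0,0,-0.159,0,0,0,0,0,-0.159,0,0,0]'
python3 - <<'E'
from h import *
np.set_printoptions(precision=4,suppress=True)
im,d=bot.camera("top"); a=im[150:270,170:290]
b,d=bot.camera("side"); b=b[260:360,170:320]
cv2.imwrite("pics/t3.png",np.hstack([cv2.resize(a,(400,400)),cv2.resize(b,(400,400))])[:,:,::-1])
o=bot.get_obs();print(o["clock"],o["eef_pos"],o["tool_rot"],o["joint_pos"])
for l in ["wide_tab"]:
  for r in bot.tip_of(l,"side")[:1]+bot.tip_of(l,"top")[:1]: print(r)
E
```

```text
clock: 5.5
eef_pos: [0.5952, 0.32, 0.3546]
tool_rot: [0.865, 0.502, -0.003, -0.0]
ft_force: [0.2, -1.8, -0.7]
grip_width: -0.0
grasp_force: 0.0
clock: 6.0
eef_pos: [0.5924, 0.3162, 0.2326]
tool_rot: [0.866, 0.5, -0.002, 0.0]
ft_force: [0.9, -0.2, 1.5]
grip_width: -0.0002
grasp_force: 0.0
6.1 [0.5947 0.3177 0.2365] [0.8656 0.5008 0.0024 0.0002] [ 0.4907  0.6234  0.417   1.3596 -0.0002  2.5833]
{'at': [-0.1601, -0.1657, -1.0825], 'confidence': 0.47}
{'at': [-0.3126, 0.0422, -1.5373], 'confidence': 0.55}
```

View pics/t3.png

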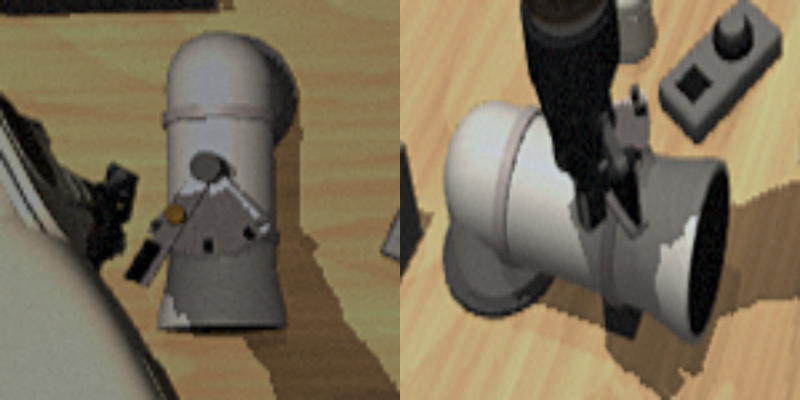

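The black tab is intact at shut (left crop at about (150,262)), and the fingers stand just behind it on the +y side. Next I work out the arc waypoints.

```bash
python3 - <<'E'
from h import *
o=bot.get_obs(); P=np.array([.662,.236])
for a in np.r_[-.1,0:1.16:.1]:
    t=np.radians(149.5)+a; f=P+.1*np.array([np.cos(t),np.sin(t)])-.014*np.array([-np.sin(t),np.cos(t)])
    print(round(a,2),np.round((f-[.594,.317])/.8,4),round(a/2,3))
E
```

```text
-0.1 [-0.0055 -0.0133] -0.05
0.0 [-0.0138 -0.0227] 0.0
0.1 [-0.0212 -0.033 ] 0.05
0.2 [-0.0275 -0.0439] 0.1
0.3 [-0.0326 -0.0554] 0.15
0.4 [-0.0366 -0.0674] 0.2
0.5 [-0.0394 -0.0797] 0.25
0.6 [-0.0409 -0.0922] 0.3
0.7 [-0.0412 -0.1049] 0.35
0.8 [-0.0402 -0.1174] 0.4
0.9 [-0.0379 -0.1299] 0.45
1.0 [-0.0345 -0.142 ] 0.5
1.1 [-0.0298 -0.1537] 0.55
```

```bash
python3 -m jog '[-0.0055,-0.0133,0,0,0,0,-0.0138,-0.0227,0,0,0,0,-0.0212,-0.033,0,0,0,0.05,-0.0275,-0.0439,0,0,0,0.1,-0.0326,-0.0554,0,0,0,0.15,-0.0366,-0.0674,0,0,0,0.2,-0.0366,-0.0674,0,0,0,0.2]'
python3 - <<'E'
from h import *
o=bot.get_obs();print(o["clock"],o["eef_pos"],o["ft_force"])
im,d=bot.camera("top"); a=im[150:270,170:290]
b,d=bot.camera("side"); b=b[260:360,170:320]
cv2.imwrite("pics/t4.png",np.hstack([cv2.resize(a,(400,400)),cv2.resize(b,(400,400))])[:,:,::-1])
for c in["top","side"]:
  for r in bot.tip_of("wide_tab",c)[:1]: 
    p=w(r["at"],c);print(r["confidence"],p,np.degrees(np.arctan2(p[1]-.236,p[0]-.662))%360)
E
```

```text
clock: 6.78
eef_pos: [0.5651, 0.2631, 0.2355]
tool_rot: [0.748, 0.663, 0.002, 0.001]
ft_force: [-1.3, 0.6, 0.4]
grip_width: 0.0005
grasp_force: 0.0
6.7833 [0.56512189 0.2631485  0.23550315] [-1.28058383  0.55033008  0.35113983]
0.73 [ 5.85359504e-01 -3.65815251e-04  4.93742754e-02] 252.03495910218547
0.75 [0.55770278 0.233373   0.16827111] 181.44284099216122
```

View pics/t4.png

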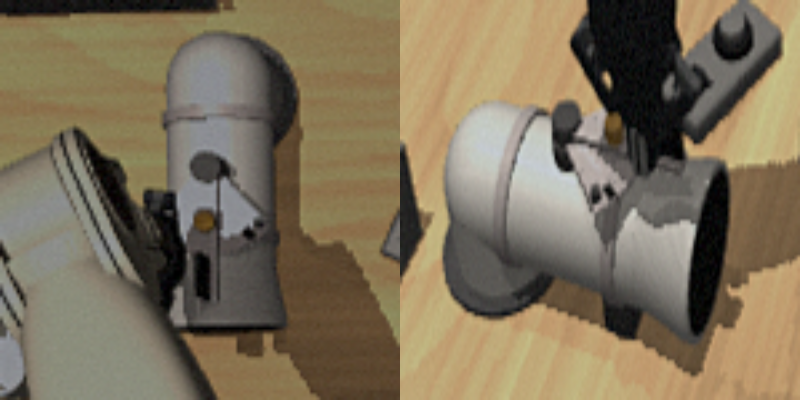

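The lever has snapped to the half-open notch (tab at about (203,275) in the left crop, measured 181°). I continue the arc.

```bash
python3 -m jog '[-0.0028,-0.0123,0,0,0,0.05,-0.0043,-0.0248,0,0,0,0.1,-0.0046,-0.0375,0,0,0,0.15,-0.0036,-0.05,0,0,0,0.2,-0.0013,-0.0625,0,0,0,0.25,-0.0013,-0.0625,0,0,0,0.25]'
python3 -m jog '[0.0017,-0.006,0,0,0,0.025,0.0034,-0.0121,0,0,0,0.05,0.0034,-0.0121,0,0,0,0.05]'
python3 - <<'E'
from h import *
o=bot.get_obs();print(o["clock"],o["eef_pos"],o["ft_force"],o["joint_pos"])
im,d=bot.camera("top"); a=im[150:270,170:290]
b,d=bot.camera("side"); b=b[260:360,170:320]
cv2.imwrite("pics/t5.png",np.hstack([cv2.resize(a,(400,400)),cv2.resize(b,(400,400))])[:,:,::-1])
for c in["top","side"]:
  for r in bot.tip_of("wide_tab",c)[:1]: 
    p=w(r["at"],c);print(r["confidence"],p,np.degrees(np.arctan2(p[1]-.236,p[0]-.662))%360)
E
```

```text
clock: 7.48
eef_pos: [0.5642, 0.2133, 0.233]
tool_rot: [0.561, 0.828, -0.0, 0.0]
ft_force: [-0.1, 0.1, 1.2]
grip_width: 0.0001
grasp_force: 0.0
clock: 7.73
eef_pos: [0.5669, 0.2044, 0.2329]
tool_rot: [0.52, 0.854, 0.0, 0.0]
ft_force: [-0.5, 0.2, 0.4]
grip_width: -0.0001
grasp_force: 0.0
7.7333 [0.56690063 0.20441701 0.23288963] [-0.46126075  0.2377272   0.43107866] [ 3.46200936e-01  4.79715152e-01  1.66118674e-01  1.25666027e+00
 -3.28290131e-04  1.44069084e+00]
0.75 [0.5764752  0.18565263 0.16987347] 210.48478422145794
0.63 [0.57604569 0.1812118  0.16876842] 212.51387240297638
```

View pics/t5.png

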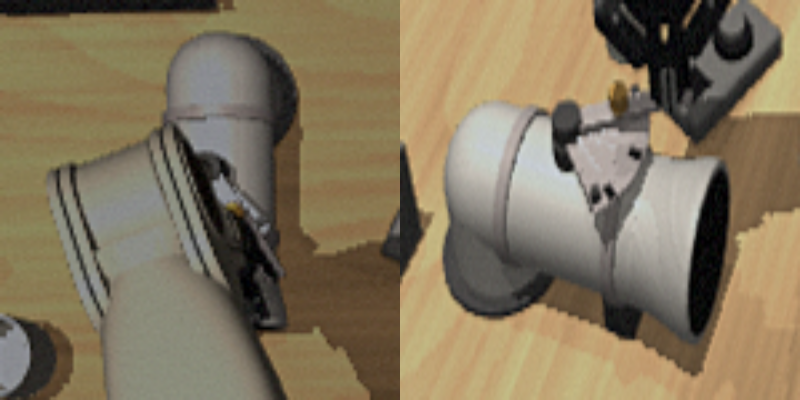

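The tab has snapped across to about 212° (angle about 1.09). A small nudge, watching the force, will confirm that it sits at the stop.

```bash
python3 -m jog '[0.0012,-0.003,0,0,0,0.012,0.0024,-0.006,0,0,0,0.025,0.0024,-0.006,0,0,0,0.025]'
python3 -m jog '[0.0012,-0.003,0,0,0,0.012,0.0023,-0.0057,0,0,0,0.025,0.0023,-0.0057,0,0,0,0.025]'
```

```text
clock: 8.18
eef_pos: [0.5684, 0.1997, 0.2328]
tool_rot: [0.498, 0.867, -0.0, 0.0]
ft_force: [-0.3, 0.1, 0.2]
grip_width: 0.0002
grasp_force: 0.0
clock: 8.43
eef_pos: [0.5695, 0.1964, 0.2328]
tool_rot: [0.476, 0.88, 0.001, -0.001]
ft_force: [-1.8, 4.7, 0.5]
grip_width: -0.0001
grasp_force: 2.2
```

Contact is about 5 N exactly where the open stop should be, so the lever is fully open. Next I back off, rise, and go over the remote.

```bash
python3 -m jog '[-0.008,0.02,0,0,0,0,-0.015,0.04,0,0,0,0,-0.015,0.04,0.04,0,0,0,-0.015,0.04,0.08,0,0,0,-0.015,0.04,0.12,0,0,0,-0.015,0.04,0.12,0,0,0,-0.015,0.04,0.12,0,0,0]'
python3 - <<'E'
from h import *
o=bot.get_obs(); bot.camera("side")
for r in bot.tip_of("wide_tab","side")[:1]:
    p=w(r["at"],"side");print(p,np.degrees(np.arctan2(p[1]-.236,p[0]-.662))%360)
to([.583,-.005,.25],2.15)
E
```

```text
clock: 9.02
eef_pos: [0.5591, 0.2277, 0.3316]
tool_rot: [0.476, 0.879, 0.002, 0.002]
ft_force: [1.0, 0.4, -0.7]
grip_width: -0.0
grasp_force: 0.0
[0.57387116 0.18284058 0.16807667] 211.09843095787824
shift [ 0.0314 -0.2901 -0.0976] turn [ 0.0003 -0.0003  0.0003]
```

```bash
python3 -m jog '[0.031,-0.29,0,0,0,0,0.031,-0.29,0,0,0,0,0.031,-0.29,0,0,0,0,0.031,-0.29,0,0,0,0,0.031,-0.29,0,0,0,0,0.031,-0.29,-0.05,0,0,0,0.031,-0.29,-0.0976,0,0,0,0.031,-0.29,-0.0976,0,0,0,0.031,-0.29,-0.0976,0,0,0]'
python3 - <<'E'
from h import *
np.set_printoptions(precision=4,suppress=True)
o=bot.get_obs();im,d=snap("wrist","w6.png")
for c in["wrist","top"]:
  if c!="wrist": bot.camera(c)
  for l in["start_top","wide_tab"]:
    for r in bot.tip_of(l,c)[:1]: print(c,l,r["confidence"],w(r["at"],c))
print(o["eef_pos"])
E
```

```text
clock: 9.87
eef_pos: [0.5801, -0.0054, 0.2465]
tool_rot: [0.476, 0.879, -0.002, -0.005]
ft_force: [-0.9, -0.5, 0.8]
grip_width: 0.0001
grasp_force: 0.0
wrist start_top 0.79 [ 0.5868 -0.0026  0.054 ]
top start_top 0.46 [0.6615 0.2357 0.001 ]
top wide_tab 0.59 [0.5759 0.1841 0.1682]
[ 0.5801 -0.0054  0.2465]
```

View pics/w6.png

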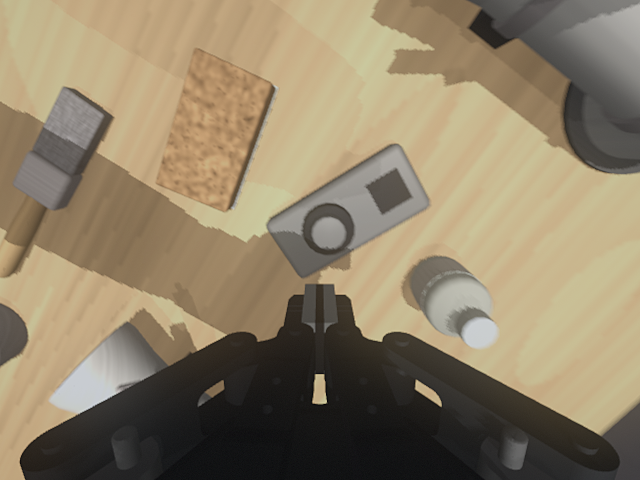

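The wrist view shows the remote with its button centred at about (328,232), ahead of the fingertips. The glue bottle at (458,300) is clear. I check the button position with depth.

```bash
python3 - <<'E'
from h import *
np.set_printoptions(precision=4,suppress=True)
im,d=bot.camera("wrist")
P=[px(u,v,d,"wrist") for v in range(200,265,2) for u in range(295,362,2) if d[v,u]>0]
P=np.array([p for p in P if p[2]>.043]); print(len(P),P.mean(0),P.min(0),P.max(0))
p=P.mean(0); to([(P[:,0].min()+P[:,0].max())/2,(P[:,1].min()+P[:,1].max())/2,.127],2.15)
print(bot.get_obs()["eef_pos"])
E
```

```text
224 [ 0.583  -0.0017  0.0475] [ 0.5692 -0.0163  0.0434] [0.5973 0.0123 0.0493]
shift [-0.0011  0.0026 -0.1575] turn [ 0.0001  0.0022 -0.0007]
[ 0.5841 -0.0041  0.253 ]
```

```bash
python3 -m jog '[-0.001,0.0026,-0.04,0,0,0,-0.001,0.0026,-0.08,0,0,0,-0.001,0.0026,-0.12,0,0,0,-0.001,0.0026,-0.145,0,0,0,-0.001,0.0026,-0.1575,0,0,0,-0.001,0.0026,-0.1575,0,0,0,-0.001,0.0026,-0.1575,0,0,0]'
python3 -m jog '[0,0,-0.004,0,0,0,0,0,-0.008,0,0,0,0,0,-0.011,0,0,0,0,0,-0.011,0,0,0,0,0,-0.011,0,0,0]'
```

```text
clock: 10.8
eef_pos: [0.5829, -0.0026, 0.1256]
tool_rot: [0.476, 0.88, 0.0, 0.001]
ft_force: [-0.3, -0.4, 1.2]
grip_width: 0.0002
grasp_force: 0.0
clock: 11.22
eef_pos: [0.5837, -0.0029, 0.1174]
tool_rot: [0.476, 0.88, 0.001, 0.002]
ft_force: [1.9, 0.6, 3.6]
grip_width: 0.0001
grasp_force: 1.6
```

```bash
python3 -m jog '[0,0,-0.0015,0,0,0,0,0,-0.003,0,0,0,0,0,-0.003,0,0,0]'
python3 -m jog '[0,0,-0.001,0,0,0,0,0,-0.002,0,0,0,0,0,-0.002,0,0,0]'
```

```text
clock: 11.47
eef_pos: [0.5836, -0.0029, 0.1147]
tool_rot: [0.476, 0.88, 0.001, 0.002]
ft_force: [3.9, 0.7, 5.1]
grip_width: 0.0
grasp_force: 2.6
clock: 11.72
eef_pos: [0.5837, -0.0029, 0.1145]
tool_rot: [0.476, 0.88, 0.001, 0.002]
ft_force: [0.6, -0.6, 13.8]
grip_width: -0.0001
grasp_force: 6.8
```

The button has bottomed out: the force jumped to 14 N with no further travel. I release and rise.

```bash
python3 -m jog '[0,0,0.01,0,0,0,0,0,0.03,0,0,0,0,0,0.08,0,0,0,0,0,0.13,0,0,0,0,0,0.18,0,0,0,0,0,0.2,0,0,0,0,0,0.2,0,0,0,0,0,0.2,0,0,0]'
python3 - <<'E'
from h import *
np.set_printoptions(precision=4,suppress=True)
im,d=bot.camera("wrist")
for l in["start_top","remote"]:
    for r in bot.tip_of(l,"wrist")[:1]: p=w(r["at"],"wrist");print(l,p)
for c in["side","top"]:
  bot.camera(c)
  for l in["wide_tab","narrow_tab","remote"]:
    for r in bot.tip_of(l,c)[:1]: print(c,l,w(r["at"],c))
K=[px(u,v,d,"wrist") for v in range(0,480,2) for u in range(100,540,2) if d[v,u]>0]
K=np.array(K);K=K[(abs(K[:,0]-.583)<.025)&(abs(K[:,1]+.002)<.025)&(K[:,2]<.07)]
print(len(K),np.percentile(K[:,2],[80,95]))
snap("top","end.png")
E
```

```text
clock: 12.38
eef_pos: [0.5816, -0.003, 0.2721]
tool_rot: [0.476, 0.88, -0.0, -0.0]
ft_force: [-0.5, -0.4, -0.5]
grip_width: 0.0
grasp_force: 0.0
start_top [ 0.5769 -0.0034  0.0474]
remote [ 0.5897  0.0162 -0.0054]
side wide_tab [0.5704 0.1825 0.1677]
side narrow_tab [ 0.5275 -0.1798  0.1415]
side remote [ 0.5915  0.0133 -0.0014]
top wide_tab [0.5746 0.1869 0.17  ]
top narrow_tab [0.5048 0.45   0.0021]Traceback (most recent call last):
  File "<stdin>", line 10, in <module>
  File "h.py", line 9, in px
    return w([(u-K[0,2])/K[0,0]*z,-(v-K[1,2])/K[1,1]*z,-z],cam)
  File "h.py", line 4, in w
    T=np.array(bot.calibration(cam)["pose"]); return T[:3,:3]@np.array(p)+T[:3,3]
               ~~~~~~~~~~~~~~~^^^^^
ValueError: time passes only in moves, steps and waits
```

```bash
python3 -c "
from workcell import bot
print(bot.job_done())"
```

```text
the job is handed in; nothing more can be done
None
```

I pushed the wide port's lever to its fully open stop, then pressed the remote's button to the bottom and let it spring back. The last readings showed the remote in place and the narrow lever still shut, and the job is handed in; I did not re-measure the other bench items.

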